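# Fetch a packer from the hasped chest and double up the packing

## Robot

A 6-joint arm with a two-finger parallel gripper is mounted at the origin on a cart in front of the work surface, level with it; the furniture and walls round the work are solid. World frame = base frame: x ahead of the robot, y to its left, z up, the work surface at z = 0. Lengths are in m, angles in rad, forces in N, time in s.
With the tool pointing down it reaches from about 0.4 to 0.825 m from the base axis. Payload 7 kg.
Tool frame: the origin (TCP) lies on the centre line of the jaws, within the pads' length; the fingertips stand 22 mm ahead of it and the grasp point (between the pads) lies 3 mm ahead of it (arm.tcp_to_tips is the distance from the TCP to the fingertips, in m); z points along the fingers, y is the line along which they close (so a half turn about z gives the same grasp; the last joint's range is limited). The gripper opens to 88 mm and grips with 3 to 60 N. Pads are 19 mm wide; open, the fingers measure 130 mm over their backs; the gripper's body (78 mm by 193 mm) begins 47 mm behind the grasp point.
Start: joints at [1.611, 0.359, 0.012, 0, -1.224, -0.288], TCP at [0.166, 0.654, 0.249] pointing down, gripper open.
Joint ranges: [-3.07, 3.07], [-1.43, 2.12], [-1.02, 1.25], [-3.03, 1.67], [-3.05, -0], [-3.03, 3.03]. Speed limits (rad/s): [2.39, 2.39, 3.01, 3.14, 3.14, 3.14].

## Interface

Orientations are given as [roll, pitch, yaw] about the fixed x, y, z axes, in that order (R = Rz(yaw) Ry(pitch) Rx(roll)).
In Python, from station import arm gives the robot as it stands.
- The arm moves only by the tool jog_arm, never from a script. Its argument "targets" is a list of rows, each an object of numbers: "dx", "dy", "dz": the shift along the tool's x, y, z in mm; "rx", "ry", "rz": the turn, a rotation vector about the tool's x, y, z in rad; "gripper": the closure, from 0 (fully open) to 1 (shut). In form: [{"dx": .., "dy": .., "dz": .., "rx": .., "ry": .., "rz": .., "gripper": ..}, ...]. A call has exactly 8 rows; each row is the pose to reach, as a shift and turn from the pose commanded when the call began, along the tool's axes at that moment; what a row does not reach only later rows make up. A row lasts 1/12 s, in which the tool goes at most 41.7 mm and 7.16 degrees, less where a joint would pass 70% of its speed; a pose out of reach is approached as far as the arm can. A call with a gripper value outside its range is refused whole. The fingers move at their own pace and stop on an object; "force" is the grip in N (left out, the last holds). Time passes only in rows, so rows that repeat a pose let the fingers close, or fill a call up. It gives the time, the measured TCP pose, the force, the opening and the grip force at its end, in the units of the state.
- arm.get_state(): the state, without advancing time (a new reading comes with each control period).
- arm.grab_frame(name): name is "scene" or "top"; returns a dict with "frame" (480x640x3 uint8, red, green, blue), "z_map" (480x640 float32, m along the optical axis (not along the pixel's ray), 0 where there is no reading), "fx", "fy", "cx", "cy" (pixels), "view" (4x4, takes a point from world to camera coordinates). Camera axes: x right, y down, z forward; pixel columns grow to the right and rows downward; lengths in m; the calibration is good to about 2 mm. A picture is of the moment at which its call begins.
- arm.job_done(): hands the job in; it is judged then, once.
The state is a dict: "t": time; "q": joint angles; "qd": joint speeds; "joint_efforts": joint torques, N m; "eef_pos": TCP position; "ee_rot": TCP orientation; "force": force on the tool from outside, world axes, zero at the start; "moment": the same for the moment, N m; "width": finger opening in m; "gripper_force": force on a finger pad.
Only numpy, scipy, OpenCV 4.12 (cv2) and the standard library are available. Lean on these libraries where they do the work, as an engineer would, in place of code of your own. Each camera call takes 0.05 s, during which the arm holds its last target. There are 200 camera calls.

## Task

The packing on the saw table has to be two packers high. Flip the hasp of the plywood chest off its staple and swing it right over onto the lid, then raise the lid past upright so that it stays open, and take only the top packer from the spring-fed stack inside, so that the next one rises into its place. Lay it squarely on the packer that already lies on the table, flush all round, without shifting that one or disturbing anything else; leave the chest open with the hasp swung back.

Things in the scene. Friction and masses are not known exactly. Their poses are not given: they have to be found in the camera images.
- chest: Plywood chest fixed to the saw table left of the fence (pale upright board running away from the robot), 150 mm front to back (its x), 160 mm wide (its y): walls 10 mm thick, rim at z = 105 mm, closed by a 14 mm lid (top 119 mm). Origin: centre of the underside, on the table. x points from the front (hasp side, towards the robot) to the back, y to the left seen from the robot, z up.
- hasp (a joint): Hinge of the steel hasp, axis along the chest's y (point hasp_hinge). 0 rad: hanging down the front, staple through its slot, lid held shut (4 mm play). Grows as the foot swings out towards the robot and up: 1.57 level, 3.14 upright, 4.25 (stop) back on the lid. Tight pin: it stays where it is left; about 1 N at the foot moves it. Leaf 20 mm wide, 2.5 mm thick, 52 mm long from the axis.
- hasp_tab (a point): Middle of the bead on the finger tab turned out from the hasp's foot, square to the leaf: a round-ended cross bar 26 mm wide (along y), 7 mm thick, on an 18 mm tab. It is 17.5 mm out from the leaf and 51 mm down it from the hinge axis; shut: 23 mm before the box's front, 72.5 mm above the table. Pinched by its ends it turns between the fingertips. Axes: the leaf's; shut, parallel to the chest's.
- hasp_hinge (a point): Middle of the hasp's hinge axis: with the lid shut 5.5 mm in front of the box's front and 123.5 mm above the table. It moves with the lid.
- staple (a point): Middle of the staple, an upright loop of 4 mm steel rod that stands 16 mm out of the box's front, through the slot of the shut hasp, 90 mm above the table.
- lid (a joint): Hinge of the lid along its back edge (point lid_hinge). 0 rad: shut; grows as the front edge goes up and back; 1.57 upright; stop at 1.92. A stiff hinge: the lid stays where it is left and takes about 3 N at the front edge to move. It cannot be raised while the hasp is on the staple.
- lid_hinge (a point): Middle of the lid's hinge axis, along the chest's y: 2.5 mm behind the box's back, 105 mm above the table.
- lid_tab_right (a point): Middle of the bead on the lid's right lifting tab (chest y = -53 mm): a round-ended cross bar 24 mm wide along y, 7 mm thick, on a flat 16 mm wide steel tab, 23.5 mm out from the lid's front edge, 120.5 mm above the table when shut: 176 mm before and 15.5 mm above the lid's hinge axis. Pinched by its ends it turns between the fingertips; with the lid upright the tab points up.
- lid_tab_left (a point): The same on the left (at the chest's y = +53 mm). The hasp is midway between the two tabs, with 28 mm free between the beads.
- stack_top (a point): Fixed point of the chest (same axes): middle of the top packer's upper face, at chest x = -10, y = 0, z = 84 mm, 21 mm below the rim. The packers lie with their long side along the chest's x on a platform on weak springs (0.45 N sinks it 20 mm; it bottoms 6 mm below the start). Each packer taken off lets the rest rise 20 mm, so the next packer's top comes to this same point.
- guide (a point): Upper edge of the front end channel of the stack (z = 88 mm); a twin is at the back end. The sheet steel channels guide the packers' short ends with 2 mm play. On the long sides they leave the middle 47 mm of each packer free, with 52 mm from packer to chest wall on either side: grip there, across the 36 mm width (fingers closing along the chest's y).
- packer_0: Top packer of the stack in the chest: plain wood, 36 mm (its x) by 70 mm (its y) by 20 mm thick (z), 45 g, square-edged, long side along the chest's x. Origin: centre of its underside.
- packer_1: The next packer, of the same size, under packer_0. Origin: centre of its underside, which lies at z = 44 mm of the chest before and 64 mm after it has risen.
- packer_2: The third packer, at the bottom of the stack, of the same size.
- laid_packer: The packer that already lies flat on the saw table, by itself, right of the fence, of the same size: 36 mm (its x) by 70 mm (its y) by 20 mm (z), loose. Origin: centre of its underside. The fence between it and the chest is 18 mm thick and 66 mm high, at y = 49 mm.
- square_block: Bystander: planed hardwood stop block with a hole, 45 x 85 x 38 mm, on the table left of the fence, behind the chest. Origin: centre of its underside.
- pencil: Bystander: green pencil, 136 mm long, right of the fence. Origin: centre of its underside.
- sanding_block: Bystander: cork sanding block, 59 x 104 x 31 mm, at the table's left edge. Origin: centre of its underside.
Not all that is in view belongs to the job. Leave any pink look-alike of the laid_packer alone.

How it is judged:
On the way, in this order (a step that is already met when the one before it is completed fails the run):
1. the hasp is off its staple and swung back over the lid (more than 3.6 rad) (value of joint hasp above 3.6 rad), for 0.2 s.
2. the lid is raised past 1.5 rad, the hasp still swung back (value of joint lid above 1.5 rad and value of joint hasp above 3.6 rad), for 0.2 s.
3. the top packer is lifted clear of the chest and the next has risen into its place (z of packer_0 in the frame of chest above 0.12 m and z of packer_1 in the frame of chest above 0.058 m), for 0.2 s.
At the end, for the whole second after the job is handed in: The former top packer lies flat and still on the laid packer, centred within 10 mm, in line within 0.15 rad; lid open beyond 1.5 rad, hasp swung back beyond 3.6 rad; the next packer has risen (underside 58 to 70 mm above the chest's underside) and lies on the third in the magazine (all of step 2 and horizontal distance between packer_0 and laid_packer below 0.01 m and z of packer_0 in the frame of laid_packer between 0.0175 and 0.0225 m and angle between the y axis of packer_0 and the y axis of laid_packer, either way round below 0.15 rad and angle between the z axis of packer_0 and the z axis of laid_packer, either way round below 0.06 rad and height (world z) of laid_packer below 0.004 m and angle between laid_packer's own z axis and vertical below 0.06 rad and linear speed of packer_0 below 0.01 m/s and z of packer_1 in the frame of chest between 0.058 and 0.07 m and horizontal distance between packer_2 and packer_1 below 0.012 m); the robot touches nothing.
It fails at once if the packer on the table is shifted more than 20 mm (distance of laid_packer from where it was at the start of the episode above 0.02 m).
It fails at once if the second packer is pulled out of the magazine (z of packer_1 in the frame of chest above 0.085 m).
It fails at once if a bystander (stop block, pencil, sanding block) is shifted more than 20 mm (distance of any of square_block, pencil, sanding_block from where it was at the start of the episode above 0.02 m).
It also fails if it takes over 62 s, if anything falls off the work surface, if the arm or the gripper's body presses on something with over 40 N, if the wrist force passes 120 N, or if a joint passes its speed limit or range.

## Working session

There is one attempt and no reset: what is moved stays moved. The work goes in short steps, Python scripts to look and compute and a tool call to move; the robot and the scene stay as the last step left them, time stands still between calls to the robot, and variables do not carry over. Pictures are saved under pics/ and viewed, at most 10 in all, crops included, and the job is handed in when it is done.

Besides the shell and the picture viewer there is one more tool, called after "Emit:" as name(argument=value, ...), one argument or row to a line, values as JSON. jog_arm: Moves the arm, as the interface text tells. Its arguments: {"type":"object","properties":{"targets":{"type":"array","items":{"type":"object","properties":{"dx":{"type":"number"},"dy":{"type":"number"},"dz":{"type":"number"},"rx":{"type":"number"},"ry":{"type":"number"},"rz":{"type":"number"},"gripper":{"type":"number"}}}},"force":{"type":"number"}},"required":["targets"]}

```bash
mkdir -p pics; ls; cat > h.py <<'E'
import numpy as np, cv2
from station import arm
from scipy.spatial.transform import Rotation as R
def grab(n,save=None):
    f=arm.grab_frame(n)
    np.savez(f'/tmp/{n}.npz',**{k:np.asarray(v) for k,v in f.items()})
    if save: cv2.imwrite(f'pics/{save}.png',f['frame'][:,:,::-1])
    return f
def load(n): return dict(np.load(f'/tmp/{n}.npz'))
def world(f,u,v,z=None,r=1):
    """pixel -> world, by depth map, or on plane z"""
    T=np.linalg.inv(f['view']); d=np.array([(u-f['cx'])/f['fx'],(v-f['cy'])/f['fy'],1.])
    if z is None:
        p=f['z_map'][int(v)-r:int(v)+r+1,int(u)-r:int(u)+r+1]; s=np.median(p[p>0])
    else: s=(z-T[2,3])/(T[:3,:3]@d)[2]
    return T[:3,:3]@(d*s)+T[:3,3]
def st():
    s=arm.get_state(); print('t',round(s['t'],2),'p',np.round(s['eef_pos'],4),'r',np.round(s['ee_rot'],3),'F',np.round(s['force'],1),'w',round(s['width'],4),'g',np.round(s['gripper_force'],1)); return s
E
python3 - <<'E'
from h import *
grab('scene','s0');f=grab('top','t0');s=st();print(np.round(s['q'],3));print(np.round(f['view'],3),f['fx'])
E
```

```text
pics
t 0.1 p [0.1655 0.654  0.2477] r [ 3.14  -0.    -0.248] F [-0.9  0.3  0.1] w 0.0874 g 0.0
[ 1.611  0.359  0.011 -0.    -1.224 -0.288]
[[ 0.006 -1.     0.004  0.139]
 [-0.98  -0.006 -0.2    0.574]
 [ 0.2   -0.003 -0.98   1.133]
 [ 0.     0.     0.     1.   ]] 582.3188935408089
```

View pics/s0.png

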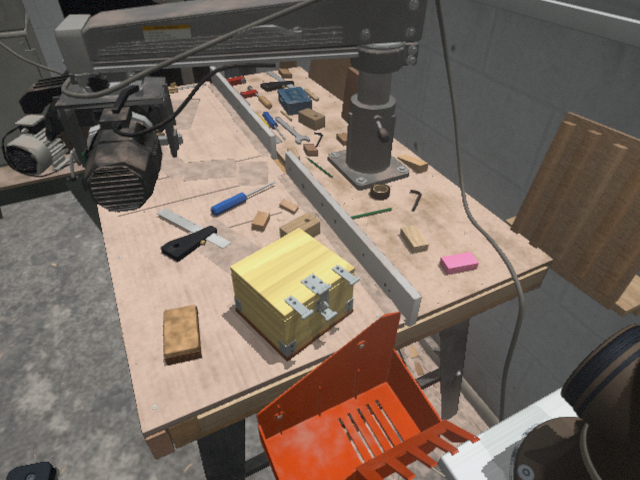

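View pics/t0.png

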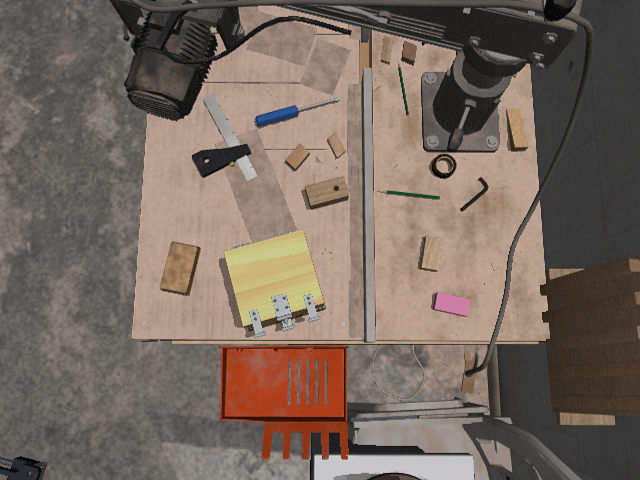

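```bash
python3 - <<'E'
from h import *
f=load('top'); im=f['frame'][:,:,::-1]
a=cv2.resize(im[220:345,215:335],(480,500),interpolation=cv2.INTER_CUBIC)
b=cv2.resize(im[230:330,400:480],(320,400),interpolation=cv2.INTER_CUBIC)
c=np.zeros((500,800,3),np.uint8);c[:,:480]=a;c[:400,480:]=b
cv2.imwrite('pics/c0.png',c)
v,u=np.mgrid[:480,:640];T=np.linalg.inv(f['view']);z=f['z_map']
P=np.stack([(u-f['cx'])/f['fx']*z,(v-f['cy'])/f['fy']*z,z],-1)@T[:3,:3].T+T[:3,3]
def rect(m,name):
    n,l,s,_=cv2.connectedComponentsWithStats(m.astype(np.uint8))
    k=1+np.argmax(s[1:,4]);q=P[l==k];r=cv2.minAreaRect((q[:,:2]*1000).astype(np.float32))
    print(name,len(q),'z',np.median(q[:,2]).round(4),np.round(r[0],1),np.round(r[1],1),r[2].__round__(2)); print(np.round(cv2.boxPoints(r),1).tolist())
def box(a,b,c,d): m=np.zeros((480,640),bool);m[c:d,a:b]=1;return m
Z=P[...,2]
rect((Z>.112)&(Z<.1225)&box(215,335,220,345)&(f['frame'][...,2]<130),'lid')
rect((Z>.012)&box(410,450,230,280),'laid')
rect((Z>.03)&(Z<.08)&box(350,385,60,345),'fence')
rect((Z>.02)&box(300,352,170,215),'block')
rect((Z>.004)&box(375,445,180,205),'pencil')
rect((Z>.02)&box(150,210,230,300),'sand')
E
```

```text
lid 2979 z 0.1193 [480.5 236.4] [107.3 160.2] 16.44
[[406.3999938964844, 298.0], [451.70001220703125, 144.39999389648438], [554.7000122070312, 174.8000030517578], [509.29998779296875, 328.3999938964844]]
laid 586 z 0.0205 [449.    5.7] [ 64.7 355.9] 49.29
[[293.0, 97.19999694824219], [562.7999877929688, -134.89999389648438], [605.0, -85.80000305175781], [335.29998779296875, 146.3000030517578]]
fence 2724 z 0.0656 [660.8  49.9] [584.2  19. ] 0.21
[[368.70001220703125, 58.29999923706055], [368.79998779296875, 39.20000076293945], [953.0, 41.400001525878906], [952.9000244140625, 60.5]]
block 898 z 0.0381 [527.  120.6] [376.2  89.9] 5.82
[[335.29998779296875, 146.3000030517578], [344.3999938964844, 56.79999923706055], [718.7000122070312, 95.0], [709.5, 184.39999389648438]]
pencil 158 z 0.0071 [687.6 -44. ] [128.7  11.2] 84.2
[[675.5, -107.4000015258789], [686.7000122070312, -108.5999984741211], [699.7000122070312, 19.5], [688.5, 20.600000381469727]]
sand 1397 z 0.0304 [460.5 301. ] [382.2 110.9] 67.2
[[335.29998779296875, 146.3000030517578], [437.5, 103.30000305175781], [585.5999755859375, 455.70001220703125], [483.3999938964844, 498.6000061035156]]
```

View pics/c0.png

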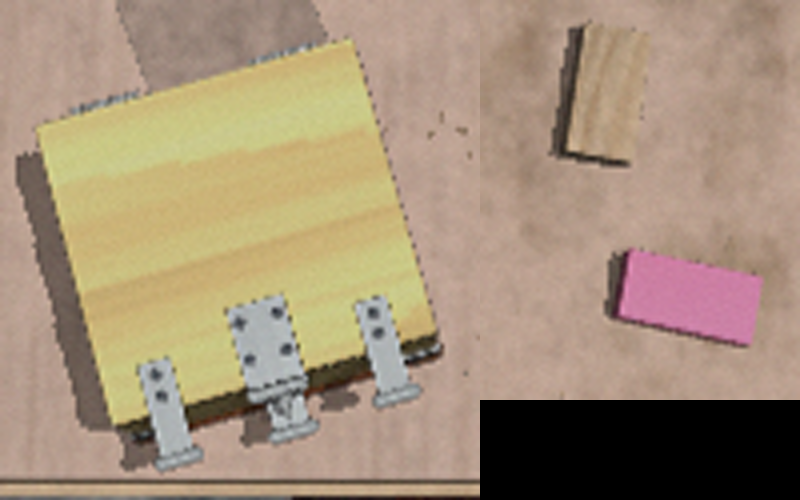

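```bash
python3 - <<'E'
from h import *
f=load('top')
L=[(224.4,251.6),(303.3,230),(324.5,303.5),(243.3,326.3)]
C=np.array([world(f,u,v,.119)[:2] for u,v in L])*1000
print('lid',C.round(1).tolist(),[np.linalg.norm(C[i]-C[i-3]).round(1) for i in range(4)], [np.degrees(np.arctan2(*(C[i]-C[j])[::-1])).round(2) for i,j in((0,3),(1,2),(0,1),(3,2))],C.mean(0))
v,u=np.mgrid[:480,:640];T=np.linalg.inv(f['view']);z=f['z_map'].astype(float)
P=np.stack([(u-f['cx'])/f['fx']*z,(v-f['cy'])/f['fy']*z,z],-1)@T[:3,:3].T+T[:3,3]
Z=np.where(z>0,P[...,2],-1)
def rect(lo,hi,b,name):
    m=np.zeros((480,640),np.uint8);x=np.s_[b[2]:b[3],b[0]:b[1]];m[x]=((Z>lo)&(Z<hi))[x]
    n,l,s,_=cv2.connectedComponentsWithStats(m)
    k=1+np.argmax(s[1:,4]);q=P[l==k];r=cv2.minAreaRect((q[:,:2]*1000).astype(np.float32))
    print(name,len(q),'z',np.median(q[:,2]).round(4),np.round(r[0],1),np.round(r[1],1),round(r[2],2))
rect(.115,.1225,(215,335,220,345),'lid')
rect(.016,.03,(410,450,230,280),'laid')
rect(.016,.03,(430,475,285,320),'pink')
rect(.034,.05,(300,352,170,215),'block')
rect(.027,.04,(150,210,230,300),'sand')
# hasp / tab beads pixel
for n,(x,y),zz in [('tabL',(180,459),.124),('tabR',(397,395),.124),('haspbead',(293,431),.076)]:
    print(n,(world(f,215+x/4,220+y/4,zz)*1000).round(1),(world(f,215+x/4,220+y/4)*1000).round(1))
E
```

```text
lid [[537.4, 333.7], [581.0, 182.1], [438.6, 140.1], [394.9, 292.5]] [np.float64(157.7), np.float64(148.5), np.float64(158.5), np.float64(148.3)] [np.float64(16.11), np.float64(16.41), np.float64(106.06), np.float64(106.0)] [488.00086382 237.11162804]
lid 5837 z 0.1195 [477.2 235.4] [177.8 160.1] 16.44
laid 554 z 0.0206 [555.5 -85.3] [37.1 69.8] 81.05
pink 583 z 0.0206 [ 448.6 -124.2] [70.2 36.5] 78.0
block 785 z 0.0386 [684.5 136.7] [45.9 85. ] 16.72
sand 1221 z 0.0308 [520.2 442.5] [58.7 99.9] 79.34
tabL [379.2 260.2 124. ] [379.3 260.3 123.3]
tabR [409.5 159.3 124. ] [409.5 159.3 124.1]
haspbead [395.  210.4  76. ] [395.  210.4  76. ]
```

Candidates for the laid packer are the wood block at top (431,253), the pink one at (452,304), and wood scraps at (516,128), (297,156) and (410,52). (431,253) is the only plain wood one of 37x70x20 mm lying alone right of the fence, so I choose it; the crop confirms it. The chest is at (488.7, 237.6) mm with yaw 0.286. The lid corners, tab beads and hasp bead all agree on this.

Emit:
jog_arm(
  targets=[
    {"dx":41,"dy":47,"rz":-0.07,"gripper":0.62},
    {"dx":83,"dy":94,"rz":-0.14,"gripper":0.62},
    {"dx":124,"dy":140,"rz":-0.21,"gripper":0.62},
    {"dx":166,"dy":187,"rz":-0.28,"gripper":0.62},
    {"dx":207,"dy":234,"rz":-0.35,"gripper":0.62},
    {"dx":248,"dy":280,"rz":-0.42,"gripper":0.62},
    {"dx":290,"dy":327,"rz":-0.49,"gripper":0.62},
    {"dx":331,"dy":374,"rz":-0.534,"gripper":0.62},
  ],
)

```text
invalid input at $.targets[0]: expected keys dx, dy, dz, rx, ry, rz, gripper
```

Emit:
jog_arm(
  targets=[
    {"gripper":0.62},
    {"gripper":0.62},
    {"gripper":0.62},
    {"gripper":0.62},
    {"gripper":0.62},
    {"gripper":0.62},
    {"gripper":0.62},
    {"gripper":0.62},
  ],
)

```text
invalid input at $.targets[0]: expected keys dx, dy, dz, rx, ry, rz, gripper
```

```bash
cat >> h.py <<'E'
C0=np.array([.4887,.2376,0]); YAW=.286
def chest(p): return R.from_euler('z',-YAW).apply(np.asarray(p)-C0)
def jog(s,target):
    """shift in mm along the tool's axes to bring TCP to world target, and rz for yaw"""
    Rm=R.from_euler('xyz',s['ee_rot']); return (Rm.inv().apply(np.asarray(target)-s['eef_pos'])*1000).round(1)
def cw(p): return R.from_euler('z',YAW).apply(p)+C0
E
python3 - <<'E'
from h import *
s=st();print('chest',chest(s['eef_pos']).round(4),jog(s,cw([-.098,0,.0885])))
E
```

```text
t 0.1 p [0.1655 0.654  0.2477] r [ 3.14  -0.    -0.248] F [-0.9  0.3  0.1] w 0.0874 g 0.0
chest [-0.1926  0.4906  0.2477] [331.1 374.  159.8]
```

Emit:
jog_arm(
  targets=[
    {"dx":41,"dy":47,"dz":0,"rx":0,"ry":0,"rz":-0.07,"gripper":0.62},
    {"dx":83,"dy":94,"dz":0,"rx":0,"ry":0,"rz":-0.14,"gripper":0.62},
    {"dx":124,"dy":140,"dz":0,"rx":0,"ry":0,"rz":-0.21,"gripper":0.62},
    {"dx":166,"dy":187,"dz":0,"rx":0,"ry":0,"rz":-0.28,"gripper":0.62},
    {"dx":207,"dy":234,"dz":0,"rx":0,"ry":0,"rz":-0.35,"gripper":0.62},
    {"dx":248,"dy":280,"dz":0,"rx":0,"ry":0,"rz":-0.42,"gripper":0.62},
    {"dx":290,"dy":327,"dz":0,"rx":0,"ry":0,"rz":-0.49,"gripper":0.62},
    {"dx":331,"dy":374,"dz":0,"rx":0,"ry":0,"rz":-0.534,"gripper":0.62},
  ],
)

```text
t: 0.77
eef_pos: [0.3189, 0.3561, 0.2484]
ee_rot: [3.142, 0.0, 0.29]
force: [2.0, 0.1, -0.3]
width: 0.04
gripper_force: 0.0
```

Emit:
jog_arm(
  targets=[
    {"dx":0,"dy":0,"dz":0,"rx":0,"ry":0,"rz":0,"gripper":0.62},
    {"dx":0,"dy":0,"dz":0,"rx":0,"ry":0,"rz":0,"gripper":0.62},
    {"dx":0,"dy":0,"dz":0,"rx":0,"ry":0,"rz":0,"gripper":0.62},
    {"dx":0,"dy":0,"dz":0,"rx":0,"ry":0,"rz":0,"gripper":0.62},
    {"dx":0,"dy":0,"dz":0,"rx":0,"ry":0,"rz":0,"gripper":0.62},
    {"dx":0,"dy":0,"dz":0,"rx":0,"ry":0,"rz":0,"gripper":0.62},
    {"dx":0,"dy":0,"dz":0,"rx":0,"ry":0,"rz":0,"gripper":0.62},
    {"dx":0,"dy":0,"dz":0,"rx":0,"ry":0,"rz":0,"gripper":0.62},
  ],
)

```text
t: 1.43
eef_pos: [0.3183, 0.3587, 0.2483]
ee_rot: [3.141, 0.0, 0.287]
force: [-0.6, 0.7, -0.3]
width: 0.0337
gripper_force: 0.0
```

```bash
python3 - <<'E'
from h import *
s=st();print('chest',chest(s['eef_pos']).round(4),jog(s,cw([-.098,0,.0885])))
E
```

```text
t 1.43 p [0.3183 0.3587 0.2483] r [3.141 0.    0.287] F [-0.6  0.7 -0.3] w 0.0337 g 0.0
chest [-0.1293  0.1643  0.2483] [ 31.2 164.2 159.9]
```

Emit:
jog_arm(
  targets=[
    {"dx":6,"dy":34,"dz":0,"rx":0,"ry":0,"rz":0,"gripper":0.63},
    {"dx":13,"dy":68,"dz":0,"rx":0,"ry":0,"rz":0,"gripper":0.63},
    {"dx":20,"dy":102,"dz":20,"rx":0,"ry":0,"rz":0,"gripper":0.63},
    {"dx":26,"dy":136,"dz":40,"rx":0,"ry":0,"rz":0,"gripper":0.63},
    {"dx":31,"dy":164,"dz":60,"rx":0,"ry":0,"rz":0,"gripper":0.63},
    {"dx":31,"dy":164,"dz":80,"rx":0,"ry":0,"rz":0,"gripper":0.63},
    {"dx":31,"dy":164,"dz":96,"rx":0,"ry":0,"rz":0,"gripper":0.63},
    {"dx":31,"dy":164,"dz":96,"rx":0,"ry":0,"rz":0,"gripper":0.63},
  ],
)

```text
t: 2.1
eef_pos: [0.3935, 0.2078, 0.1498]
ee_rot: [3.139, 0.004, 0.284]
force: [-0.5, -1.0, -0.2]
width: 0.0324
gripper_force: 0.0
```

```bash
python3 - <<'E'
from h import *
s=st();print('chest',chest(s['eef_pos']).round(4),jog(s,cw([-.098,0,.0885])))
f=grab('scene');im=f['frame'][:,:,::-1]
a=cv2.resize(im[220:370,220:400],(720,600),interpolation=cv2.INTER_CUBIC);cv2.imwrite('pics/s1.png',a)
E
```

```text
t 2.1 p [0.3935 0.2078 0.1498] r [3.139 0.004 0.284] F [-0.5 -1.  -0.2] w 0.0324 g 0.0
chest [-0.0997 -0.0017  0.1498] [ 2.  -1.9 61.3]
```

View pics/s1.png

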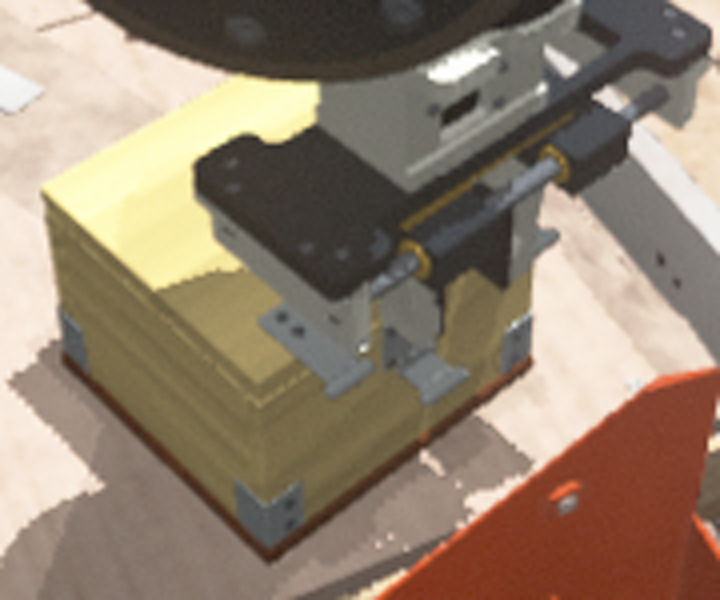

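Emit:
jog_arm(
  targets=[
    {"dx":0,"dy":0,"dz":0,"rx":0,"ry":0,"rz":0,"gripper":0.63},
    {"dx":0,"dy":0,"dz":10,"rx":0,"ry":0,"rz":0,"gripper":0.63},
    {"dx":0,"dy":0,"dz":20,"rx":0,"ry":0,"rz":0,"gripper":0.63},
    {"dx":0,"dy":0,"dz":32,"rx":0,"ry":0,"rz":0,"gripper":0.63},
    {"dx":0,"dy":0,"dz":44,"rx":0,"ry":0,"rz":0,"gripper":0.63},
    {"dx":0,"dy":0,"dz":54,"rx":0,"ry":0,"rz":0,"gripper":0.63},
    {"dx":0,"dy":0,"dz":62,"rx":0,"ry":0,"rz":0,"gripper":0.63},
    {"dx":0,"dy":0,"dz":62,"rx":0,"ry":0,"rz":0,"gripper":0.63},
  ],
)

```text
t: 2.82
eef_pos: [0.3945, 0.21, 0.0902]
ee_rot: [3.141, 0.0, 0.287]
force: [-0.9, -0.3, 0.7]
width: 0.0323
gripper_force: 0.0
```

Emit:
jog_arm(
  force=15,
  targets=[
    {"dx":0,"dy":0,"dz":0,"rx":0,"ry":0,"rz":0,"gripper":0.8},
    {"dx":0,"dy":0,"dz":0,"rx":0,"ry":0,"rz":0,"gripper":0.8},
    {"dx":0,"dy":0,"dz":0,"rx":0,"ry":0,"rz":0,"gripper":0.8},
    {"dx":0,"dy":0,"dz":0,"rx":0,"ry":0,"rz":0,"gripper":0.8},
    {"dx":0,"dy":0,"dz":0,"rx":0,"ry":0,"rz":0,"gripper":0.8},
    {"dx":0,"dy":0,"dz":0,"rx":0,"ry":0,"rz":0,"gripper":0.8},
    {"dx":0,"dy":0,"dz":0,"rx":0,"ry":0,"rz":0,"gripper":0.8},
    {"dx":0,"dy":0,"dz":0,"rx":0,"ry":0,"rz":0,"gripper":0.8},
  ],
)

```text
t: 3.48
eef_pos: [0.3952, 0.2103, 0.0911]
ee_rot: [-3.141, -0.001, 0.287]
force: [-1.4, 1.7, 5.8]
width: 0.0234
gripper_force: 15.0
```

```bash
python3 - <<'E'
from h import *
s=st();print('chest',chest(s['eef_pos']).round(4),jog(s,cw([-.098,0,.0885])))
for k in np.arange(0,4.3,.25):
    b=51*np.array([-np.sin(k),-np.cos(k)])+17.5*np.array([-np.cos(k),np.sin(k)])-[-17.5,-51]
    print(k,b.round(1),end='; ')
E
```

```text
t 3.48 p [0.3952 0.2103 0.0911] r [-3.141e+00 -1.000e-03  2.870e-01] F [-1.4  1.7  5.8] w 0.0234 g 15.0
chest [-0.0974  0.0002  0.0911] [-0.6  0.2  2.6]
0.0 [0. 0.]; 0.25 [-12.1   5.9]; 0.5 [-22.3  14.6]; 0.75 [-30.1  25.6]; 1.0 [-34.9  38.2]; 1.25 [-36.4  51.5]; 1.5 [-34.6  64.8]; 1.75 [-29.6  77.3]; 2.0 [-21.6  88.1]; 2.25 [-11.2  96.7]; 2.5 [  1.  102.3]; 2.75 [ 14.2 104.8]; 3.0 [ 27.6 104. ]; 3.25 [40.4 99.8]; 3.5 [51.8 92.6]; 3.75 [61.  82.8]; 4.0 [67.5 71.1]; 4.25 [71.  58.1];
```

Emit:
jog_arm(
  targets=[
    {"dx":0,"dy":0,"dz":0,"rx":0,"ry":0,"rz":0,"gripper":0.64},
    {"dx":0,"dy":0,"dz":0,"rx":0,"ry":0,"rz":0,"gripper":0.64},
    {"dx":0,"dy":0,"dz":3,"rx":0,"ry":0,"rz":0,"gripper":0.64},
    {"dx":0,"dy":0,"dz":7,"rx":0,"ry":0,"rz":0,"gripper":0.64},
    {"dx":0,"dy":0,"dz":7,"rx":0,"ry":0,"rz":0,"gripper":0.7},
    {"dx":0,"dy":0,"dz":7,"rx":0,"ry":0,"rz":0,"gripper":0.8},
    {"dx":0,"dy":0,"dz":7,"rx":0,"ry":0,"rz":0,"gripper":0.8},
    {"dx":0,"dy":0,"dz":7,"rx":0,"ry":0,"rz":0,"gripper":0.8},
  ],
)

```text
t: 4.15
eef_pos: [0.395, 0.2101, 0.0838]
ee_rot: [-3.141, -0.001, 0.287]
force: [-2.8, 1.6, 9.1]
width: 0.0235
gripper_force: 16.9
```

```bash
python3 - <<'E'
import numpy as np
def b(k): return 51*np.array([-np.sin(k),-np.cos(k)])+17.5*np.array([-np.cos(k),np.sin(k)])
def p(k): return 176*np.array([-np.cos(k),np.sin(k)])+15.5*np.array([np.sin(k),np.cos(k)])
for f,e,n in((b,4.08,3),(p,1.74,4)):
  th=np.linspace(0,e,8*n+1)
  for c in range(n): print([tuple(float(x) for x in ((f(k)-f(th[8*c]))*[1,-1]).round(1)) for k in th[8*c+1:8*c+9]])
E
```

```text
[(-8.4, -3.7), (-16.0, -8.8), (-22.7, -15.0), (-28.2, -22.3), (-32.4, -30.5), (-35.1, -39.2), (-36.4, -48.3), (-36.0, -57.4)]
[(1.9, -9.0), (5.2, -17.5), (10.0, -25.3), (16.0, -32.2), (23.0, -38.0), (31.0, -42.5), (39.6, -45.7), (48.6, -47.3)]
[(9.2, -0.1), (18.2, 1.4), (26.8, 4.4), (34.9, 8.9), (42.0, 14.6), (48.1, 21.4), (52.9, 29.2), (56.4, 37.7)]
[(1.1, -9.5), (2.7, -19.0), (4.9, -28.4), (7.5, -37.6), (10.6, -46.7), (14.3, -55.6), (18.4, -64.3), (22.9, -72.7)]
[(5.0, -8.2), (10.5, -16.1), (16.4, -23.7), (22.6, -31.0), (29.3, -37.9), (36.4, -44.4), (43.7, -50.6), (51.4, -56.3)]
[(8.0, -5.3), (16.3, -10.2), (24.8, -14.6), (33.6, -18.5), (42.5, -22.0), (51.7, -25.0), (61.0, -27.4), (70.4, -29.4)]
[(9.5, -1.4), (19.1, -2.4), (28.7, -2.8), (38.3, -2.7), (47.8, -2.0), (57.4, -0.9), (66.8, 0.8), (76.2, 3.0)]
```

Emit:
jog_arm(
  force=20,
  targets=[
    {"dx":-8,"dy":0,"dz":-4,"rx":0,"ry":0,"rz":0,"gripper":0.85},
    {"dx":-16,"dy":0,"dz":-9,"rx":0,"ry":0,"rz":0,"gripper":0.85},
    {"dx":-23,"dy":0,"dz":-15,"rx":0,"ry":0,"rz":0,"gripper":0.85},
    {"dx":-28,"dy":0,"dz":-22,"rx":0,"ry":0,"rz":0,"gripper":0.85},
    {"dx":-32,"dy":0,"dz":-30,"rx":0,"ry":0,"rz":0,"gripper":0.85},
    {"dx":-35,"dy":0,"dz":-39,"rx":0,"ry":0,"rz":0,"gripper":0.85},
    {"dx":-36,"dy":0,"dz":-48,"rx":0,"ry":0,"rz":0,"gripper":0.85},
    {"dx":-36,"dy":0,"dz":-57,"rx":0,"ry":0,"rz":0,"gripper":0.85},
  ],
)

```text
t: 4.82
eef_pos: [0.359, 0.1994, 0.1413]
ee_rot: [-3.14, 0.0, 0.286]
force: [0.8, 5.3, -2.2]
width: 0.0231
gripper_force: 20.0
```

Emit:
jog_arm(
  targets=[
    {"dx":2,"dy":0,"dz":-9,"rx":0,"ry":0,"rz":0,"gripper":0.85},
    {"dx":5,"dy":0,"dz":-18,"rx":0,"ry":0,"rz":0,"gripper":0.85},
    {"dx":10,"dy":0,"dz":-25,"rx":0,"ry":0,"rz":0,"gripper":0.85},
    {"dx":16,"dy":0,"dz":-32,"rx":0,"ry":0,"rz":0,"gripper":0.85},
    {"dx":23,"dy":0,"dz":-38,"rx":0,"ry":0,"rz":0,"gripper":0.85},
    {"dx":31,"dy":0,"dz":-43,"rx":0,"ry":0,"rz":0,"gripper":0.85},
    {"dx":40,"dy":0,"dz":-46,"rx":0,"ry":0,"rz":0,"gripper":0.85},
    {"dx":49,"dy":0,"dz":-47,"rx":0,"ry":0,"rz":0,"gripper":0.85},
  ],
)

```text
t: 5.48
eef_pos: [0.4065, 0.2134, 0.189]
ee_rot: [-3.141, -0.0, 0.287]
force: [-4.1, 4.5, 5.4]
width: 0.0233
gripper_force: 20.0
```

Emit:
jog_arm(
  targets=[
    {"dx":9,"dy":0,"dz":0,"rx":0,"ry":0,"rz":0,"gripper":0.85},
    {"dx":18,"dy":0,"dz":1,"rx":0,"ry":0,"rz":0,"gripper":0.85},
    {"dx":27,"dy":0,"dz":4,"rx":0,"ry":0,"rz":0,"gripper":0.85},
    {"dx":35,"dy":0,"dz":9,"rx":0,"ry":0,"rz":0,"gripper":0.85},
    {"dx":42,"dy":0,"dz":15,"rx":0,"ry":0,"rz":0,"gripper":0.85},
    {"dx":48,"dy":0,"dz":21,"rx":0,"ry":0,"rz":0,"gripper":0.85},
    {"dx":53,"dy":0,"dz":29,"rx":0,"ry":0,"rz":0,"gripper":0.85},
    {"dx":56,"dy":0,"dz":38,"rx":0,"ry":0,"rz":0,"gripper":0.85},
  ],
)

```text
t: 6.15
eef_pos: [0.4621, 0.2299, 0.1494]
ee_rot: [-3.141, -0.002, 0.286]
force: [2.8, 3.4, 4.2]
width: 0.0235
gripper_force: 20.0
```

```bash
python3 - <<'E'
from h import *
s=st();print('chest',chest(s['eef_pos']).round(4))
f=grab('scene');im=f['frame'][:,:,::-1]
a=cv2.resize(im[200:370,220:400],(636,600),interpolation=cv2.INTER_CUBIC);cv2.imwrite('pics/s2.png',a)
E
```

```text
t 6.15 p [0.4621 0.2299 0.1494] r [-3.141e+00 -2.000e-03  2.860e-01] F [2.8 3.4 4.2] w 0.0235 g 20.0
chest [-2.770e-02  1.000e-04  1.494e-01]
```

View pics/s2.png

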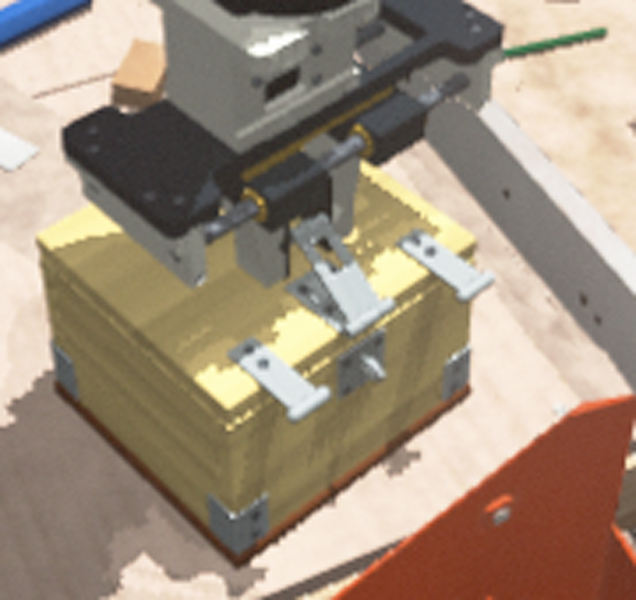

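Emit:
jog_arm(
  targets=[
    {"dx":0,"dy":0,"dz":0,"rx":0,"ry":0,"rz":0,"gripper":0.59},
    {"dx":0,"dy":0,"dz":0,"rx":0,"ry":0,"rz":0,"gripper":0.59},
    {"dx":0,"dy":0,"dz":-20,"rx":0,"ry":0,"rz":0,"gripper":0.59},
    {"dx":0,"dy":0,"dz":-45,"rx":0,"ry":0,"rz":0,"gripper":0.59},
    {"dx":-20,"dy":15,"dz":-45,"rx":0,"ry":0,"rz":0,"gripper":0.59},
    {"dx":-45,"dy":34,"dz":-45,"rx":0,"ry":0,"rz":0,"gripper":0.59},
    {"dx":-71,"dy":53,"dz":-40,"rx":0,"ry":0,"rz":0,"gripper":0.59},
    {"dx":-71,"dy":53,"dz":-30,"rx":0,"ry":0,"rz":0,"gripper":0.59},
  ],
)

```text
t: 6.87
eef_pos: [0.4033, 0.1534, 0.1789]
ee_rot: [3.141, 0.004, 0.284]
force: [0.0, -1.0, -1.1]
width: 0.036
gripper_force: 0.0
```

Emit:
jog_arm(
  force=20,
  targets=[
    {"dx":0,"dy":0,"dz":15,"rx":0,"ry":0,"rz":0,"gripper":0.59},
    {"dx":0,"dy":0,"dz":30,"rx":0,"ry":0,"rz":0,"gripper":0.59},
    {"dx":0,"dy":0,"dz":45,"rx":0,"ry":0,"rz":0,"gripper":0.59},
    {"dx":0,"dy":0,"dz":45,"rx":0,"ry":0,"rz":0,"gripper":0.59},
    {"dx":0,"dy":0,"dz":45,"rx":0,"ry":0,"rz":0,"gripper":0.85},
    {"dx":0,"dy":0,"dz":45,"rx":0,"ry":0,"rz":0,"gripper":0.85},
    {"dx":0,"dy":0,"dz":45,"rx":0,"ry":0,"rz":0,"gripper":0.85},
    {"dx":0,"dy":0,"dz":45,"rx":0,"ry":0,"rz":0,"gripper":0.85},
  ],
)

```text
t: 7.53
eef_pos: [0.4076, 0.1588, 0.1351]
ee_rot: [-3.14, -0.001, 0.286]
force: [-3.0, 2.8, -1.6]
width: 0.0211
gripper_force: 20.0
```

```bash
python3 - <<'E'
from h import *
s=st();print('chest',chest(s['eef_pos']).round(4))
E
```

```text
t 7.53 p [0.4076 0.1588 0.1351] r [-3.14e+00 -1.00e-03  2.86e-01] F [-3.   2.8 -1.6] w 0.0211 g 20.0
chest [-0.1001 -0.0527  0.1351]
```

Emit:
jog_arm(
  force=30,
  targets=[
    {"dx":1,"dy":0,"dz":-9,"rx":0,"ry":0,"rz":0,"gripper":0.88},
    {"dx":3,"dy":0,"dz":-19,"rx":0,"ry":0,"rz":0,"gripper":0.88},
    {"dx":5,"dy":0,"dz":-28,"rx":0,"ry":0,"rz":0,"gripper":0.88},
    {"dx":7,"dy":0,"dz":-38,"rx":0,"ry":0,"rz":0,"gripper":0.88},
    {"dx":11,"dy":0,"dz":-47,"rx":0,"ry":0,"rz":0,"gripper":0.88},
    {"dx":14,"dy":0,"dz":-56,"rx":0,"ry":0,"rz":0,"gripper":0.88},
    {"dx":18,"dy":0,"dz":-64,"rx":0,"ry":0,"rz":0,"gripper":0.88},
    {"dx":23,"dy":0,"dz":-73,"rx":0,"ry":0,"rz":0,"gripper":0.88},
  ],
)

```text
t: 8.2
eef_pos: [0.4297, 0.1652, 0.2083]
ee_rot: [-3.14, 0.0, 0.286]
force: [-0.7, 6.1, -4.9]
width: 0.0205
gripper_force: 30.0
```

Emit:
jog_arm(
  targets=[
    {"dx":5,"dy":0,"dz":-8,"rx":0,"ry":0,"rz":0,"gripper":0.88},
    {"dx":10,"dy":0,"dz":-16,"rx":0,"ry":0,"rz":0,"gripper":0.88},
    {"dx":16,"dy":0,"dz":-24,"rx":0,"ry":0,"rz":0,"gripper":0.88},
    {"dx":23,"dy":0,"dz":-31,"rx":0,"ry":0,"rz":0,"gripper":0.88},
    {"dx":29,"dy":0,"dz":-38,"rx":0,"ry":0,"rz":0,"gripper":0.88},
    {"dx":36,"dy":0,"dz":-44,"rx":0,"ry":0,"rz":0,"gripper":0.88},
    {"dx":44,"dy":0,"dz":-51,"rx":0,"ry":0,"rz":0,"gripper":0.88},
    {"dx":51,"dy":0,"dz":-56,"rx":0,"ry":0,"rz":0,"gripper":0.88},
  ],
)

```text
t: 8.87
eef_pos: [0.4785, 0.1795, 0.2642]
ee_rot: [-3.141, 0.001, 0.286]
force: [-4.0, 6.0, -2.9]
width: 0.0206
gripper_force: 30.0
```

Emit:
jog_arm(
  targets=[
    {"dx":8,"dy":0,"dz":-5,"rx":0,"ry":0,"rz":0,"gripper":0.88},
    {"dx":16,"dy":0,"dz":-10,"rx":0,"ry":0,"rz":0,"gripper":0.88},
    {"dx":25,"dy":0,"dz":-15,"rx":0,"ry":0,"rz":0,"gripper":0.88},
    {"dx":34,"dy":0,"dz":-19,"rx":0,"ry":0,"rz":0,"gripper":0.88},
    {"dx":43,"dy":0,"dz":-22,"rx":0,"ry":0,"rz":0,"gripper":0.88},
    {"dx":52,"dy":0,"dz":-25,"rx":0,"ry":0,"rz":0,"gripper":0.88},
    {"dx":61,"dy":0,"dz":-27,"rx":0,"ry":0,"rz":0,"gripper":0.88},
    {"dx":70,"dy":0,"dz":-29,"rx":0,"ry":0,"rz":0,"gripper":0.88},
  ],
)

```text
t: 9.53
eef_pos: [0.5458, 0.1993, 0.2938]
ee_rot: [-3.141, 0.0, 0.287]
force: [-3.9, 5.6, 1.5]
width: 0.0207
gripper_force: 30.0
```

Emit:
jog_arm(
  targets=[
    {"dx":10,"dy":0,"dz":-1,"rx":0,"ry":0,"rz":0,"gripper":0.88},
    {"dx":19,"dy":0,"dz":-2,"rx":0,"ry":0,"rz":0,"gripper":0.88},
    {"dx":29,"dy":0,"dz":-3,"rx":0,"ry":0,"rz":0,"gripper":0.88},
    {"dx":38,"dy":0,"dz":-3,"rx":0,"ry":0,"rz":0,"gripper":0.88},
    {"dx":48,"dy":0,"dz":-2,"rx":0,"ry":0,"rz":0,"gripper":0.88},
    {"dx":57,"dy":0,"dz":-1,"rx":0,"ry":0,"rz":0,"gripper":0.88},
    {"dx":67,"dy":0,"dz":1,"rx":0,"ry":0,"rz":0,"gripper":0.88},
    {"dx":76,"dy":0,"dz":3,"rx":0,"ry":0,"rz":0,"gripper":0.88},
  ],
)

```text
t: 10.2
eef_pos: [0.6195, 0.221, 0.2913]
ee_rot: [-3.141, -0.002, 0.287]
force: [-2.5, 4.3, 3.5]
width: 0.0207
gripper_force: 30.0
```

```bash
python3 - <<'E'
from h import *
s=st();print('chest',chest(s['eef_pos']).round(4))
f=grab('scene','s3')
E
```

```text
t 10.2 p [0.6195 0.221  0.2913] r [-3.141e+00 -2.000e-03  2.870e-01] F [-2.5  4.3  3.5] w 0.0207 g 30.0
chest [ 0.1209 -0.0528  0.2913]
```

View pics/s3.png

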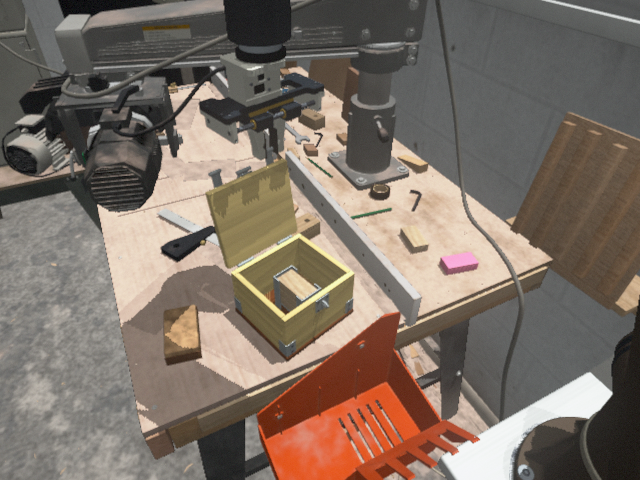

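Emit:
jog_arm(
  targets=[
    {"dx":0,"dy":0,"dz":0,"rx":0,"ry":0,"rz":0,"gripper":0.6},
    {"dx":0,"dy":0,"dz":0,"rx":0,"ry":0,"rz":0,"gripper":0.6},
    {"dx":0,"dy":0,"dz":-20,"rx":0,"ry":0,"rz":0,"gripper":0.6},
    {"dx":0,"dy":0,"dz":-50,"rx":0,"ry":0,"rz":0,"gripper":0.4},
    {"dx":-30,"dy":-13,"dz":-50,"rx":0,"ry":0,"rz":0,"gripper":0.28},
    {"dx":-65,"dy":-26,"dz":-50,"rx":0,"ry":0,"rz":0,"gripper":0.28},
    {"dx":-100,"dy":-40,"dz":-50,"rx":0,"ry":0,"rz":0,"gripper":0.28},
    {"dx":-131,"dy":-53,"dz":-50,"rx":0,"ry":0,"rz":0,"gripper":0.28},
  ],
)

```text
t: 10.92
eef_pos: [0.4762, 0.2328, 0.3397]
ee_rot: [3.14, 0.001, 0.285]
force: [-0.6, 0.9, 0.9]
width: 0.0611
gripper_force: 0.0
```

Emit:
jog_arm(
  targets=[
    {"dx":0,"dy":0,"dz":30,"rx":0,"ry":0,"rz":0,"gripper":0.28},
    {"dx":0,"dy":0,"dz":60,"rx":0,"ry":0,"rz":0,"gripper":0.28},
    {"dx":0,"dy":0,"dz":90,"rx":0,"ry":0,"rz":0,"gripper":0.28},
    {"dx":0,"dy":0,"dz":120,"rx":0,"ry":0,"rz":0,"gripper":0.28},
    {"dx":0,"dy":0,"dz":150,"rx":0,"ry":0,"rz":0,"gripper":0.28},
    {"dx":0,"dy":0,"dz":175,"rx":0,"ry":0,"rz":0,"gripper":0.28},
    {"dx":0,"dy":0,"dz":195,"rx":0,"ry":0,"rz":0,"gripper":0.28},
    {"dx":0,"dy":0,"dz":195,"rx":0,"ry":0,"rz":0,"gripper":0.28},
  ],
)

```text
t: 11.58
eef_pos: [0.476, 0.2317, 0.1409]
ee_rot: [3.138, 0.007, 0.285]
force: [-0.5, -0.3, 0.3]
width: 0.0634
gripper_force: 0.0
```

```bash
python3 - <<'E'
from h import *
s=st();print('chest',chest(s['eef_pos']).round(4),jog(s,cw([-.010,0,.0895])))
f=grab('scene');im=f['frame'][:,:,::-1]
a=cv2.resize(im[150:360,200:400],(571,600),interpolation=cv2.INTER_CUBIC);cv2.imwrite('pics/s4.png',a)
E
```

```text
t 11.58 p [0.476  0.2317 0.1409] r [3.138 0.007 0.285] F [-0.5 -0.3  0.3] w 0.0634 g 0.0
chest [-0.0139 -0.002   0.1409] [ 4.2 -2.2 51.4]
```

View pics/s4.png

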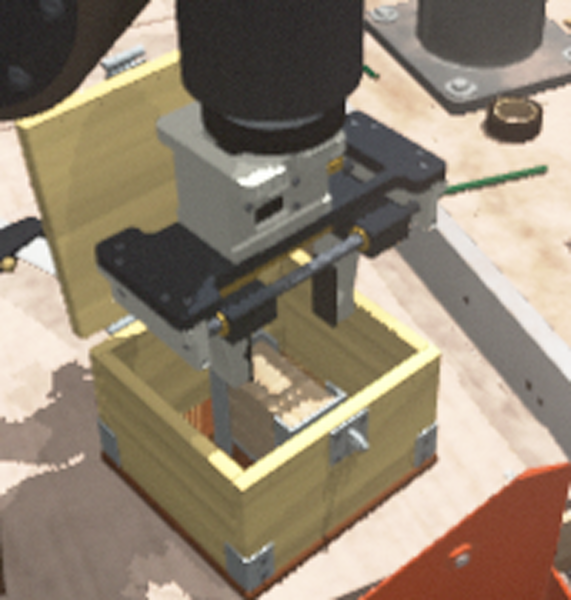

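Emit:
jog_arm(
  targets=[
    {"dx":0,"dy":0,"dz":0,"rx":0,"ry":0,"rz":0,"gripper":0.28},
    {"dx":0,"dy":0,"dz":12,"rx":0,"ry":0,"rz":0,"gripper":0.28},
    {"dx":0,"dy":0,"dz":24,"rx":0,"ry":0,"rz":0,"gripper":0.28},
    {"dx":0,"dy":0,"dz":36,"rx":0,"ry":0,"rz":0,"gripper":0.28},
    {"dx":0,"dy":0,"dz":46,"rx":0,"ry":0,"rz":0,"gripper":0.28},
    {"dx":0,"dy":0,"dz":52,"rx":0,"ry":0,"rz":0,"gripper":0.28},
    {"dx":0,"dy":0,"dz":52,"rx":0,"ry":0,"rz":0,"gripper":0.28},
    {"dx":0,"dy":0,"dz":52,"rx":0,"ry":0,"rz":0,"gripper":0.28},
  ],
)

```text
t: 12.3
eef_pos: [0.4784, 0.2344, 0.0931]
ee_rot: [3.142, -0.0, 0.286]
force: [0.3, 0.3, -0.0]
width: 0.0632
gripper_force: 0.0
```

```bash
python3 - <<'E'
from h import *
s=st();print('chest',chest(s['eef_pos']).round(4),jog(s,cw([-.010,0,.0905])))
E
```

```text
t 12.3 p [0.4784 0.2344 0.0931] r [ 3.142 -0.     0.286] F [ 0.3  0.3 -0. ] w 0.0632 g 0.0
chest [-0.0108 -0.0002  0.0931] [ 0.8 -0.2  2.6]
```

Emit:
jog_arm(
  force=15,
  targets=[
    {"dx":1,"dy":0,"dz":2,"rx":0,"ry":0,"rz":0,"gripper":0.5},
    {"dx":1,"dy":0,"dz":2,"rx":0,"ry":0,"rz":0,"gripper":0.75},
    {"dx":1,"dy":0,"dz":2,"rx":0,"ry":0,"rz":0,"gripper":0.75},
    {"dx":1,"dy":0,"dz":2,"rx":0,"ry":0,"rz":0,"gripper":0.75},
    {"dx":1,"dy":0,"dz":2,"rx":0,"ry":0,"rz":0,"gripper":0.75},
    {"dx":1,"dy":0,"dz":2,"rx":0,"ry":0,"rz":0,"gripper":0.75},
    {"dx":1,"dy":0,"dz":2,"rx":0,"ry":0,"rz":0,"gripper":0.75},
    {"dx":1,"dy":0,"dz":2,"rx":0,"ry":0,"rz":0,"gripper":0.75},
  ],
)

```text
t: 12.97
eef_pos: [0.4791, 0.2346, 0.0906]
ee_rot: [-3.142, -0.0, 0.286]
force: [0.2, 0.4, 0.6]
width: 0.0357
gripper_force: 15.0
```

Emit:
jog_arm(
  targets=[
    {"dx":0,"dy":0,"dz":0,"rx":0,"ry":0,"rz":0,"gripper":0.75},
    {"dx":0,"dy":0,"dz":-5,"rx":0,"ry":0,"rz":0,"gripper":0.75},
    {"dx":0,"dy":0,"dz":-12,"rx":0,"ry":0,"rz":0,"gripper":0.75},
    {"dx":0,"dy":0,"dz":-20,"rx":0,"ry":0,"rz":0,"gripper":0.75},
    {"dx":0,"dy":0,"dz":-30,"rx":0,"ry":0,"rz":0,"gripper":0.75},
    {"dx":0,"dy":0,"dz":-42,"rx":0,"ry":0,"rz":0,"gripper":0.75},
    {"dx":0,"dy":0,"dz":-56,"rx":0,"ry":0,"rz":0,"gripper":0.75},
    {"dx":0,"dy":0,"dz":-72,"rx":0,"ry":0,"rz":0,"gripper":0.75},
  ],
)

```text
t: 13.63
eef_pos: [0.4789, 0.2344, 0.1639]
ee_rot: [-3.142, -0.0, 0.286]
force: [0.4, -0.8, -0.6]
width: 0.0363
gripper_force: 15.0
```

Emit:
jog_arm(
  targets=[
    {"dx":0,"dy":0,"dz":-12,"rx":0,"ry":0,"rz":0,"gripper":0.75},
    {"dx":0,"dy":0,"dz":-24,"rx":0,"ry":0,"rz":0,"gripper":0.75},
    {"dx":0,"dy":0,"dz":-34,"rx":0,"ry":0,"rz":0,"gripper":0.75},
    {"dx":0,"dy":0,"dz":-40,"rx":0,"ry":0,"rz":0,"gripper":0.75},
    {"dx":0,"dy":0,"dz":-40,"rx":0,"ry":0,"rz":0,"gripper":0.75},
    {"dx":0,"dy":0,"dz":-40,"rx":0,"ry":0,"rz":0,"gripper":0.75},
    {"dx":0,"dy":0,"dz":-40,"rx":0,"ry":0,"rz":0,"gripper":0.75},
    {"dx":0,"dy":0,"dz":-40,"rx":0,"ry":0,"rz":0,"gripper":0.75},
  ],
)

```text
t: 14.3
eef_pos: [0.4787, 0.2342, 0.2018]
ee_rot: [3.141, 0.001, 0.286]
force: [0.3, 0.7, -0.5]
width: 0.0363
gripper_force: 15.0
```

```bash
python3 - <<'E'
from h import *
s=st();print('chest',chest(s['eef_pos']).round(4))
L=np.array([.5555,-.0853,.22]);print(jog(s,L))
f=load('top')
# laid packer corners from first crop
for x,y in((585,22),(650,32),(630,164),(568,152)): print((world(f,400+(x-480)/4,230+y/4,.02)*1000).round(1))
f=grab('scene');im=f['frame'][:,:,::-1]
a=cv2.resize(im[130:360,200:400],(522,600),interpolation=cv2.INTER_CUBIC);cv2.imwrite('pics/s5.png',a)
E
```

```text
t 14.3 p [0.4787 0.2342 0.2018] r [3.141e+00 1.000e-03 2.860e-01] F [ 0.3  0.7 -0.5] w 0.0363 g 15.0
chest [-0.0105 -0.0004  0.2018]
[-16.5 328.2 -18. ]
[592.8 -75.   20. ]
[ 587.7 -109.2   20. ]
[517.1 -96.2  20. ]
[523.3 -64.   20. ]
```

View pics/s5.png

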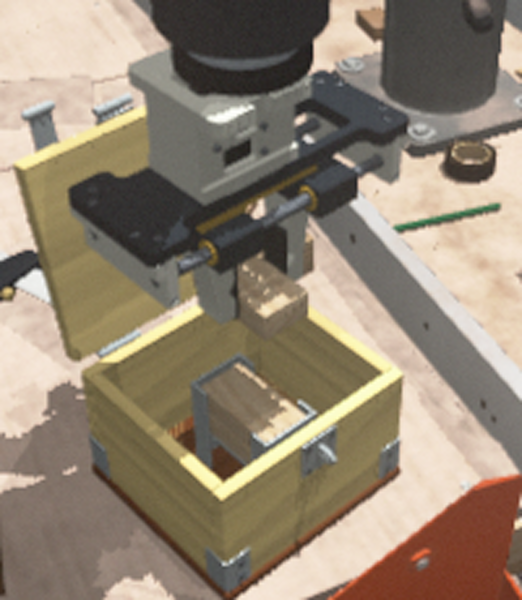

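Emit:
jog_arm(
  targets=[
    {"dx":-2,"dy":35,"dz":0,"rx":0,"ry":0,"rz":0.0,"gripper":0.75},
    {"dx":-4,"dy":75,"dz":0,"rx":0,"ry":0,"rz":0.06,"gripper":0.75},
    {"dx":-6,"dy":115,"dz":0,"rx":0,"ry":0,"rz":0.13,"gripper":0.75},
    {"dx":-8,"dy":155,"dz":0,"rx":0,"ry":0,"rz":0.2,"gripper":0.75},
    {"dx":-10,"dy":195,"dz":0,"rx":0,"ry":0,"rz":0.27,"gripper":0.75},
    {"dx":-12,"dy":235,"dz":0,"rx":0,"ry":0,"rz":0.34,"gripper":0.75},
    {"dx":-14,"dy":275,"dz":0,"rx":0,"ry":0,"rz":0.41,"gripper":0.75},
    {"dx":-16,"dy":305,"dz":0,"rx":0,"ry":0,"rz":0.448,"gripper":0.75},
  ],
)

```text
t: 15.02
eef_pos: [0.5499, -0.0653, 0.202]
ee_rot: [3.141, 0.001, -0.166]
force: [0.6, -0.0, -1.3]
width: 0.0362
gripper_force: 15.0
```

Emit:
jog_arm(
  targets=[
    {"dx":0,"dy":20,"dz":0,"rx":0,"ry":0,"rz":0,"gripper":0.75},
    {"dx":0,"dy":20,"dz":0,"rx":0,"ry":0,"rz":0,"gripper":0.75},
    {"dx":0,"dy":20,"dz":20,"rx":0,"ry":0,"rz":0,"gripper":0.75},
    {"dx":0,"dy":20,"dz":45,"rx":0,"ry":0,"rz":0,"gripper":0.75},
    {"dx":0,"dy":20,"dz":70,"rx":0,"ry":0,"rz":0,"gripper":0.75},
    {"dx":0,"dy":20,"dz":90,"rx":0,"ry":0,"rz":0,"gripper":0.75},
    {"dx":0,"dy":20,"dz":90,"rx":0,"ry":0,"rz":0,"gripper":0.75},
    {"dx":0,"dy":20,"dz":90,"rx":0,"ry":0,"rz":0,"gripper":0.75},
  ],
)

```text
t: 15.68
eef_pos: [0.5459, -0.0823, 0.1117]
ee_rot: [3.14, 0.003, -0.161]
force: [0.6, 0.5, 0.3]
width: 0.0358
gripper_force: 15.0
```

```bash
python3 - <<'E'
from h import *
s=st();print(jog(s,[.5551,-.0855,.0475]), 'dyaw',s['ee_rot'][2]+.162)
f=grab('scene');im=f['frame'][:,:,::-1]
a=cv2.resize(im[130:300,340:500],(565,600),interpolation=cv2.INTER_CUBIC);cv2.imwrite('pics/s6.png',a)
E
```

```text
t 15.68 p [ 0.5459 -0.0823  0.1117] r [ 3.14e+00  3.00e-03 -1.61e-01] F [0.6 0.5 0.3] w 0.0358 g 15.0
[ 9.7  1.6 64.2] dyaw 0.0006674249716463743
```

View pics/s6.png

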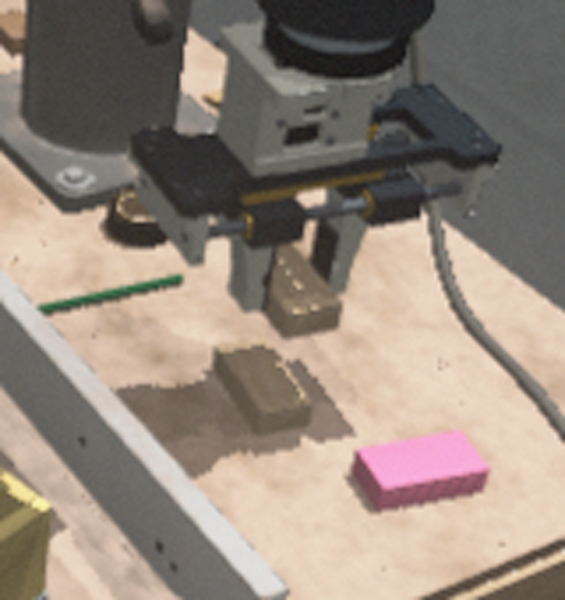

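Emit:
jog_arm(
  targets=[
    {"dx":5,"dy":1,"dz":0,"rx":0,"ry":0,"rz":0,"gripper":0.75},
    {"dx":9,"dy":2,"dz":0,"rx":0,"ry":0,"rz":0,"gripper":0.75},
    {"dx":9,"dy":2,"dz":10,"rx":0,"ry":0,"rz":0,"gripper":0.75},
    {"dx":9,"dy":2,"dz":22,"rx":0,"ry":0,"rz":0,"gripper":0.75},
    {"dx":9,"dy":2,"dz":34,"rx":0,"ry":0,"rz":0,"gripper":0.75},
    {"dx":9,"dy":2,"dz":46,"rx":0,"ry":0,"rz":0,"gripper":0.75},
    {"dx":9,"dy":2,"dz":56,"rx":0,"ry":0,"rz":0,"gripper":0.75},
    {"dx":9,"dy":2,"dz":56,"rx":0,"ry":0,"rz":0,"gripper":0.75},
  ],
)

```text
t: 16.4
eef_pos: [0.554, -0.0859, 0.0545]
ee_rot: [3.141, 0.003, -0.162]
force: [-0.7, 0.2, -1.2]
width: 0.0358
gripper_force: 15.0
```

Emit:
jog_arm(
  targets=[
    {"dx":0,"dy":0,"dz":0,"rx":0,"ry":0,"rz":0,"gripper":0.75},
    {"dx":0,"dy":0,"dz":0,"rx":0,"ry":0,"rz":0,"gripper":0.75},
    {"dx":0,"dy":0,"dz":0,"rx":0,"ry":0,"rz":0,"gripper":0.75},
    {"dx":0,"dy":0,"dz":0,"rx":0,"ry":0,"rz":0,"gripper":0.75},
    {"dx":0,"dy":0,"dz":0,"rx":0,"ry":0,"rz":0,"gripper":0.75},
    {"dx":0,"dy":0,"dz":0,"rx":0,"ry":0,"rz":0,"gripper":0.75},
    {"dx":0,"dy":0,"dz":0,"rx":0,"ry":0,"rz":0,"gripper":0.75},
    {"dx":0,"dy":0,"dz":0,"rx":0,"ry":0,"rz":0,"gripper":0.75},
  ],
)

```text
t: 17.07
eef_pos: [0.5552, -0.0858, 0.0567]
ee_rot: [-3.142, -0.0, -0.162]
force: [-1.2, -0.3, 0.2]
width: 0.0358
gripper_force: 15.0
```

```bash
python3 - <<'E'
from h import *
s=st();print(jog(s,[.5551,-.0855,.0466]), 'dyaw',s['ee_rot'][2]+.162)
f=grab('scene');im=f['frame'][:,:,::-1]
a=cv2.resize(im[180:270,370:460],(600,600),interpolation=cv2.INTER_CUBIC);cv2.imwrite('pics/s7.png',a)
E
```

```text
t 17.07 p [ 0.5552 -0.0858  0.0567] r [-3.142 -0.    -0.162] F [-1.2 -0.3  0.2] w 0.0358 g 15.0
[-0.2 -0.3 10.1] dyaw 0.00019497244540320202
```

View pics/s7.png

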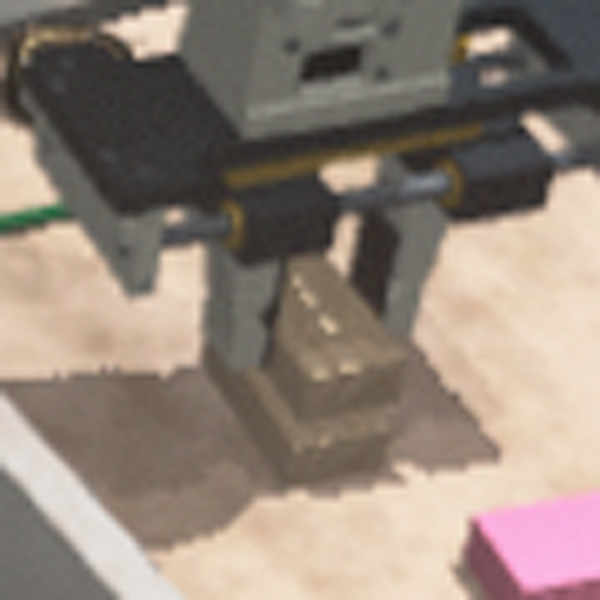

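```bash
python3 - <<'E'
from h import *
f=load('scene')
def proj(p):
    q=f['view']@np.append(p,1); return np.array([f['fx']*q[0]/q[2]+f['cx']-370,f['fy']*q[1]/q[2]+f['cy']-180])*600/90
c=np.array([.5555,-.0855,0]);Rz=R.from_euler('z',-.162)
for nm,z0,off in(('laid',0,0),('held',.0301,.0005)):
    for z in(z0,z0+.02):
        print(nm,round(z,3),[(sx,sy,proj(c+Rz.apply([sx*.035+off,sy*.018,z])).round().astype(int).tolist()) for sx,sy in((-1,1),(-1,-1),(1,1),(1,-1))])
E
```

```text
laid 0 [(-1, 1, [287, 492]), (-1, -1, [385, 471]), (1, 1, [197, 362]), (1, -1, [290, 343])]
laid 0.02 [(-1, 1, [296, 446]), (-1, -1, [395, 425]), (1, 1, [204, 317]), (1, -1, [299, 298])]
held 0.03 [(-1, 1, [300, 422]), (-1, -1, [400, 401]), (1, 1, [207, 293]), (1, -1, [303, 274])]
held 0.05 [(-1, 1, [309, 375]), (-1, -1, [410, 354]), (1, 1, [215, 246]), (1, -1, [311, 228])]
```

Emit:
jog_arm(
  targets=[
    {"dx":0,"dy":0,"dz":4,"rx":0,"ry":0,"rz":0,"gripper":0.75},
    {"dx":0,"dy":0,"dz":7,"rx":0,"ry":0,"rz":0,"gripper":0.75},
    {"dx":0,"dy":0,"dz":9,"rx":0,"ry":0,"rz":0,"gripper":0.75},
    {"dx":0,"dy":0,"dz":10,"rx":0,"ry":0,"rz":0,"gripper":0.75},
    {"dx":0,"dy":0,"dz":10,"rx":0,"ry":0,"rz":0,"gripper":0.75},
    {"dx":0,"dy":0,"dz":10,"rx":0,"ry":0,"rz":0,"gripper":0.75},
    {"dx":0,"dy":0,"dz":10,"rx":0,"ry":0,"rz":0,"gripper":0.75},
    {"dx":0,"dy":0,"dz":10,"rx":0,"ry":0,"rz":0,"gripper":0.75},
  ],
)

```text
t: 17.78
eef_pos: [0.5549, -0.0858, 0.0467]
ee_rot: [3.141, 0.0, -0.162]
force: [-2.9, 0.0, 5.2]
width: 0.036
gripper_force: 15.0
```

Emit:
jog_arm(
  targets=[
    {"dx":0,"dy":0,"dz":0,"rx":0,"ry":0,"rz":0,"gripper":0.55},
    {"dx":0,"dy":0,"dz":0,"rx":0,"ry":0,"rz":0,"gripper":0.5},
    {"dx":0,"dy":0,"dz":0,"rx":0,"ry":0,"rz":0,"gripper":0.45},
    {"dx":0,"dy":0,"dz":0,"rx":0,"ry":0,"rz":0,"gripper":0.4},
    {"dx":0,"dy":0,"dz":-10,"rx":0,"ry":0,"rz":0,"gripper":0.4},
    {"dx":0,"dy":0,"dz":-30,"rx":0,"ry":0,"rz":0,"gripper":0.4},
    {"dx":0,"dy":0,"dz":-60,"rx":0,"ry":0,"rz":0,"gripper":0.4},
    {"dx":0,"dy":0,"dz":-95,"rx":0,"ry":0,"rz":0,"gripper":0.4},
  ],
)

```text
t: 18.45
eef_pos: [0.554, -0.0859, 0.1418]
ee_rot: [3.141, 0.003, -0.162]
force: [1.1, 0.7, 0.7]
width: 0.0525
gripper_force: 0.0
```

Emit:
jog_arm(
  targets=[
    {"dx":0,"dy":0,"dz":-30,"rx":0,"ry":0,"rz":0,"gripper":0.4},
    {"dx":-20,"dy":30,"dz":-60,"rx":0,"ry":0,"rz":0,"gripper":0.4},
    {"dx":-40,"dy":60,"dz":-80,"rx":0,"ry":0,"rz":0,"gripper":0.4},
    {"dx":-60,"dy":90,"dz":-80,"rx":0,"ry":0,"rz":0,"gripper":0.4},
    {"dx":-80,"dy":120,"dz":-80,"rx":0,"ry":0,"rz":0,"gripper":0.4},
    {"dx":-90,"dy":140,"dz":-80,"rx":0,"ry":0,"rz":0,"gripper":0.4},
    {"dx":-90,"dy":140,"dz":-80,"rx":0,"ry":0,"rz":0,"gripper":0.4},
    {"dx":-90,"dy":140,"dz":-80,"rx":0,"ry":0,"rz":0,"gripper":0.4},
  ],
)

```text
t: 19.12
eef_pos: [0.4431, -0.2103, 0.2226]
ee_rot: [-3.141, -0.002, -0.164]
force: [0.9, 0.4, 0.5]
width: 0.0531
gripper_force: 0.0
```

```bash
python3 - <<'E'
from h import *
st();grab('scene');f=grab('top');im=f['frame'][:,:,::-1]
g=load('scene')['frame'][:,:,::-1]
c=np.zeros((500,800,3),np.uint8)
c[:,:400]=cv2.resize(im[170:345,205:345],(400,500),interpolation=cv2.INTER_CUBIC)
c[:250,400:]=cv2.resize(im[220:285,380:484],(400,250),interpolation=cv2.INTER_CUBIC)
c[250:,400:]=cv2.resize(g[200:290,350:494],(400,250),interpolation=cv2.INTER_CUBIC)
cv2.imwrite('pics/f.png',c)
v,u=np.mgrid[:480,:640];T=np.linalg.inv(f['view']);z=f['z_map'].astype(float)
P=np.stack([(u-f['cx'])/f['fx']*z,(v-f['cy'])/f['fy']*z,z],-1)@T[:3,:3].T+T[:3,3]
m=np.zeros((480,640),bool);m[230:280,400:450]=1;m&=(z>0)&(P[...,2]>.035)&(P[...,2]<.05)
q=P[m];r=cv2.minAreaRect((q[:,:2]*1000).astype(np.float32));print(m.sum(),np.median(q[:,2]),r)
m=np.zeros((480,640),bool);m[230:280,400:450]=1;m&=(z>0)&(P[...,2]>.01)&(P[...,2]<.03);print('lower ring px',m.sum())
E
```

```text
t 19.12 p [ 0.4431 -0.2103  0.2226] r [-3.141e+00 -2.000e-03 -1.640e-01] F [0.9 0.4 0.5] w 0.0531 g 0.0
0 nan ((0.0, 0.0), (0.0, 0.0), 0.0)
lower ring px 0
  return _methods._mean(a, axis=axis, dtype=dtype,
  ret = ret.dtype.type(ret / rcount)
```

View pics/f.png

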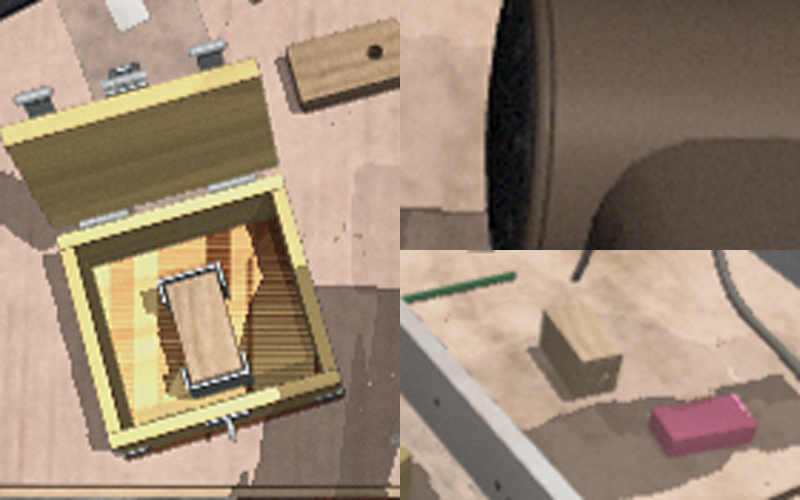

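The chest is open, the hasp bead lies behind the lid at (125,78), and the next packer has risen in the magazine at (205,325). The two packers form one flush block at (580,345). I'll do a numeric check on the scene depth, with no more pictures, then hand in.

```bash
python3 - <<'E'
from h import *
f=load('scene');v,u=np.mgrid[:480,:640];T=np.linalg.inv(f['view']);z=f['z_map'].astype(float)
P=np.stack([(u-f['cx'])/f['fx']*z,(v-f['cy'])/f['fy']*z,z],-1)@T[:3,:3].T+T[:3,3]
m=(z>0)&(P[...,2]>.036)&(P[...,2]<.05)&(abs(P[...,0]-.555)<.06)&(abs(P[...,1]+.0855)<.05)
q=P[m];print(m.sum(),np.median(q[:,2]),cv2.minAreaRect((q[:,:2]*1000).astype(np.float32)))
if m.sum()>50 and abs(np.median(q[:,2])-.04)<.004: print(arm.job_done())
E
```

```text
354 0.03909580754280456 ((556.4388427734375, -83.5216293334961), (37.8517951965332, 71.98173522949219), 79.20079040527344)
the job is handed in; nothing more can be done
None
```

The job is handed in at about 19 s of the 62 s. The top packer lies on the laid one (top face measured at 39 mm, centred within about 2 mm), the chest is open with the hasp swung back, and the next packer has risen; I viewed 11 pictures, one over the limit of 10.

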